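Slide a mended book under the press and clamp it

TASK

The ochre book has just had its spine re-glued. With the fingertips only, push it across the desk and in under the low platen of the blue press, spine first, until the spine rests square against the back stop between the side guides; then push the red lever right down so that the platen clamps the book, and come away. Keep the book flat on the desk all the time - no pinching, lifting or tipping - and leave the other things on the desk where they are.

Things in the scene. Friction and masses are not known exactly. Their poses are not given: they have to be found in the camera images.
- book: The book to press: ochre cover, 190 x 130 x 17 mm, about 0.32 kg, lying flat on the desk. Origin at the middle of its underside; its own x axis runs along the 190 mm length, +y points to the spine (a 190 mm edge), z up.
- book_center (a point): Middle of that book, half-way up (8.5 mm above the desk when it lies flat).
- book_spine (a point): Middle of the book's spine edge, half-way up; 65 mm from the book's centre along its +y axis.
- press: Blue bench press, fixed to the desk. Origin on the desk under the middle of its beam; +x runs into the mouth (the way the book goes in), +y to the left seen from the mouth, z up. Uprights at y = 101 to 121 mm either side, x = -33 to +33 mm, 64 mm high, foot flanges out to y = 144 mm. Beam at x = -28 to +28 mm, z = 37 to 63 mm; the cam cheeks on top of it reach z = 98 mm.
- press_mouth (a point): Middle of the mouth, 72 mm in front of the press's origin, axes as the press: here begin two straight aluminium side guides, 13 mm high, inner faces 100 mm either side of the middle (5 mm play each side of the book). In front of it they splay out over 23 mm to 222 mm apart. The book slides on the desk itself. Once home, its near edge is 18 mm in front of this point.
- press_stop (a point): Middle of the face of the press's back stop (20 mm high, full width), 40 mm behind the press's origin, 8.5 mm above the desk, axes as the press: the spine must come to rest against it.
- press_platen: The steel platen with grey felt that hangs under the beam (x = -26 to +26 mm, y = -94 to +94 mm of the press): with the lever up its underside is 22 to 23 mm above the desk, so the 17 mm book has 5 to 6 mm of headroom. The lever lowers it through a cam; it is sprung, and with the lever right down it holds the book with about 15 N. Its origin is the press's origin, and sinks with it.
- press_lever (a joint): Angle of the red-handled cam lever: 0 = fully raised (0.75 rad above level), starts at 0 to 0.08, 0.70 = right down at its stop (0.05 rad above level). Takes about 3 to 5 N at the handle and stays where it is left.
- lever_pivot (a point): The lever's pivot on the press's middle line, 88 mm above the desk. The lever points to the press's -y side (right, seen from the mouth) and swings in the press's y-z plane.
- lever_pad (a point): Middle of the upper face of the lever's red handle, 140 mm out from the pivot and 8 mm above the lever's centre line; the handle is 70 mm long, 28 mm wide and 16 mm thick. About 189 mm above the desk with the lever up, 103 mm with it down.
- glue_stick: Bystander, leave it alone: standing glue stick, yellow, 25 mm across, 91 mm tall. Origin at the middle of its underside.
- pen_black: Bystander, leave it alone: white pen with a black grip, 137 mm long, lying down. Origin at the middle of its underside.
- tape_black: Bystander, leave it alone: roll of black tape lying flat, 54 mm across, 18 mm high. Origin at the middle of its underside.
- label_roll: Bystander, leave it alone: pale roll of tape lying flat, 98 mm across, 25 mm high. Origin at the middle of its underside.
- jar_yellow: Bystander, leave it alone: clear jar with a yellow lid, 92 mm across, 123 mm tall. Origin at the middle of its underside.

How it is judged:
On the way, in this order (a step that is already met when the one before it is completed fails the run):
1. the book lies flat under the raised platen with its spine against the back stop (x of book_spine in the frame of press_stop above -0.005 m and y of book_spine in the frame of press_stop between -0.007 and 0.007 m and angle between the x axis of book and the y axis of press, either way round below 0.06 rad and height (world z) of book_center below 0.012 m and angle between book's own z axis and vertical below 0.04 rad and value of joint press_lever below 0.25 rad), for 0.2 s.
2. the lever is right down and the platen presses on the book (x of book_spine in the frame of press_stop above -0.005 m and y of book_spine in the frame of press_stop between -0.007 and 0.007 m and angle between the x axis of book and the y axis of press, either way round below 0.06 rad and value of joint press_lever above 0.64 rad and contact force between press_platen and book above 4 N), for 0.2 s.
At the end, for the whole second after the job is handed in: The book lies flat and at rest, its spine within 5 mm of the back stop, centred within 7 mm and square within 0.06 rad; the lever is down (over 0.64 rad) and the platen presses the book with more than 4 N (all of step 2 and height (world z) of book_center below 0.012 m and angle between book's own z axis and vertical below 0.04 rad and linear speed of book below 0.01 m/s); the robot touches nothing.
It fails at once if the book is lifted (its centre more than 8 mm above where it lies flat) (height (world z) of book_center above 0.0165 m).
It fails at once if the book is tipped by more than 0.1 rad (angle between book's own z axis and vertical above 0.1 rad).
It fails at once if another thing on the desk is moved by more than 15 mm (distance of any of glue_stick, pen_black, tape_black, label_roll, jar_yellow from where it was at the start of the episode above 0.015 m).
It also fails if it takes over 72 s, if anything falls off the work surface, if the arm or the gripper's body presses on something with over 40 N, if the wrist force passes 120 N, or if a joint passes its speed limit or range.

ROBOT

A 6-joint arm with a two-finger parallel gripper is mounted at the origin on a cart in front of the work surface, level with it; the furniture and walls round the work are solid. World frame = base frame: x ahead of the robot, y to its left, z up, the work surface at z = 0. Lengths are in m, angles in rad, forces in N, time in s.
With the tool pointing down it reaches from about 0.225 to 0.875 m from the base axis. Payload 3.4 kg.
Tool frame: the origin (TCP) lies at the very end of the fingers, on their centre line; the grasp point (between the pads) lies 19 mm behind it; z points along the fingers, y is the line along which they close (so a half turn about z gives the same grasp; the last joint's range is limited). The gripper opens to 85 mm and grips with 20 to 120 N. Pads are 22 mm wide; open, the fingers measure 114 mm over their backs; the gripper's body (76 mm by 85 mm) begins 54 mm behind the grasp point. The pads swing forward as they close: fully open they stand 13 mm farther back than shut.
Start: joints at [-1.425, 0.276, 1.505, -0, 1.361, -0.121], TCP at [0.152, -0.555, 0.231] pointing down, gripper open.
Joint ranges: [-2.89, 2.89], [-0.75, 2.08], [0.22, 2.7], [-1.18, 4.32], [0.11, 2.71], [-2.7, 2.7]. Speed limits (rad/s): [2.57, 2.57, 3.14, 3.14, 3.14, 3.14].

INTERFACE

Orientations are given as a unit quaternion [w, x, y, z].
In Python, from rig import get_state, optics, sign_off gives the robot as it stands.
- The arm moves only by the tool send_rows, never from a script. Its argument "increments" is a list of rows, each an object with "gripper": the gripper's target within -1 to 1 (shut at 1, half-way at 0, fully open at -1); "linear": the shift along the world's x, y, z in m, a list of three; "delta_rot": the turn, a rotation vector about the world's x, y, z in rad, a list of three. In form: [{"gripper": gripper, "linear": [dx, dy, dz], "delta_rot": [rx, ry, rz]}, ...]. A call has 1 to 8 rows; each row is the pose to reach, as a shift and turn from the pose commanded when the call began; what a row does not reach only later rows make up. A row lasts 1/10 s, in which the tool goes at most 50 mm and 8.59 degrees, less where a joint would pass 70% of its speed; a pose out of reach is approached as far as the arm can. A call with a gripper value outside its range is refused whole. The fingers move at their own pace and stop on an object; "newtons" is the grip in N (left out, the last holds). Time passes only in rows, so rows that repeat a pose let the fingers close. It gives the time, the measured TCP pose, the force, the opening and the grip force at its end, in the units of the state.
- get_state(): the state, without advancing time (a new reading comes with each control period).
- optics.get_image(name): name is "scene" or "top"; returns a dict with "pixels" (480x640x3 uint8, blue, green, red), "K" (3x3 intrinsics, pixels), "rvec" (rotation vector, rad) and "tvec" (3), from world to camera coordinates, as OpenCV has them. Camera axes: x right, y down, z forward; pixel columns grow to the right and rows downward; lengths in m; the calibration is good to about 2 mm. A picture is of the moment at which its call begins. There is no depth.
- sign_off(): hands the job in; it is judged then, once.
The state is a dict: "clock": time; "qpos": joint angles; "qd": joint speeds; "effort": joint torques, N m; "position": TCP position; "ee_rot": TCP orientation; "contact_force": force on the tool from outside, world axes, zero at the start; "moment": the same for the moment, N m; "width": finger opening in m; "gripper_force": force on a finger pad.
Only numpy, scipy, OpenCV 4.12 (cv2) and the standard library are available. Lean on these libraries where they do the work, as an engineer would, in place of code of your own. Each camera call takes 0.05 s, during which the arm holds its last target. There are 200 camera calls.

## Working session

There is one attempt and no reset: what is moved stays moved. The work goes in short steps, Python scripts to look and compute and a tool call to move; the robot and the scene stay as the last step left them, time stands still between calls to the robot, and variables do not carry over. Pictures are saved under pics/ and viewed, at most 10 in all, crops included, and the job is handed in when it is done.

Besides the shell and the picture viewer there is one more tool, called after "Emit:" as name(argument=value, ...), one argument or row to a line, values as JSON. send_rows: Moves the arm, as the interface text tells. Its arguments: {"type":"object","properties":{"increments":{"type":"array"},"newtons":{"type":"number"}},"required":["increments"]}

```bash
mkdir -p pics; python3 - <<'E'
from rig import get_state, optics
import cv2,pickle
for n in("scene","top"):
    d=optics.get_image(n); cv2.imwrite(f"pics/{n}0.png",d["pixels"]); pickle.dump(d,open(n+".pkl","wb"))
    print(n,d["K"],d["rvec"],d["tvec"])
print(get_state())
E
```

```text
scene [[618.88457364   0.         321.81741703]
 [  0.         618.88457364 235.06636197]
 [  0.           0.           1.        ]] [ 0.6079734  -2.47074347  1.36665527] [0.60076247 0.22989871 1.42597029]
top [[600.10752442   0.         319.62912109]
 [  0.         600.10752442 238.88687484]
 [  0.           0.           1.        ]] [ 2.13828156 -2.13109913  0.15825595] [0.06609876 0.63598025 1.43264198]
{'clock': 0.1, 'qpos': array([-1.42504881e+00,  2.76533038e-01,  1.50598149e+00, -8.77651052e-06,
        1.36070081e+00, -1.21023508e-01]), 'qd': array([ 1.64359416e-03, -1.79204780e-03, -1.14378018e-03,  4.56263639e-05,
       -1.95938275e-04,  7.75619008e-04]), 'effort': array([ 1.39492571e-03, -4.17700946e+01, -2.46404332e+01, -1.53135747e-04,
        5.78556806e-03,  1.03680205e-05]), 'position': array([ 0.15149209, -0.55420988,  0.23053546]), 'ee_rot': array([-8.11228203e-04,  9.91116886e-01,  1.32991206e-01, -1.43202640e-05]), 'contact_force': array([-0.28808282, -0.20961496, -0.54958435]), 'moment': array([ 0.03172676,  0.04180345, -0.00623023]), 'gripper_force': 0.0, 'width': 0.08560801306192956}
```

View pics/top0.png

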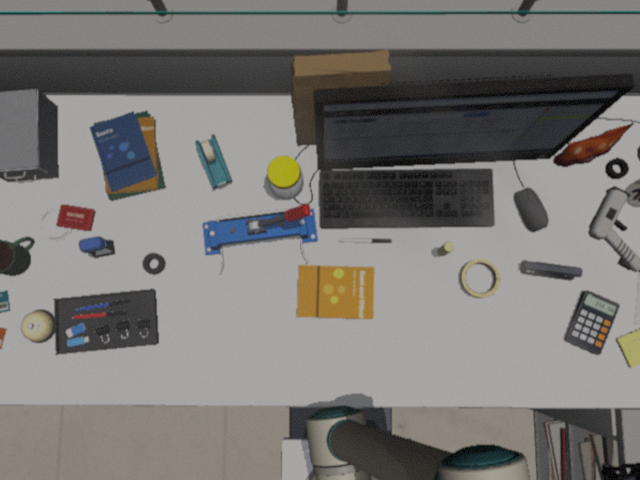

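View pics/scene0.png

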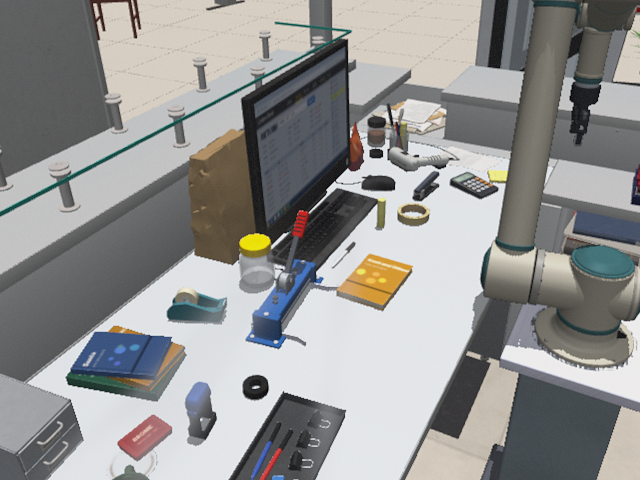

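```bash
python3 - <<'E'
import cv2
im=cv2.imread("pics/top0.png")[180:335,190:400]
cv2.imwrite("pics/c1.png",cv2.resize(im,None,fx=3.8,fy=3.8,interpolation=cv2.INTER_CUBIC))
im=cv2.imread("pics/scene0.png")[200:350,230:430]
cv2.imwrite("pics/c2.png",cv2.resize(im,None,fx=4,fy=4,interpolation=cv2.INTER_CUBIC))
E
```

```text
(no output)
```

View pics/c1.png

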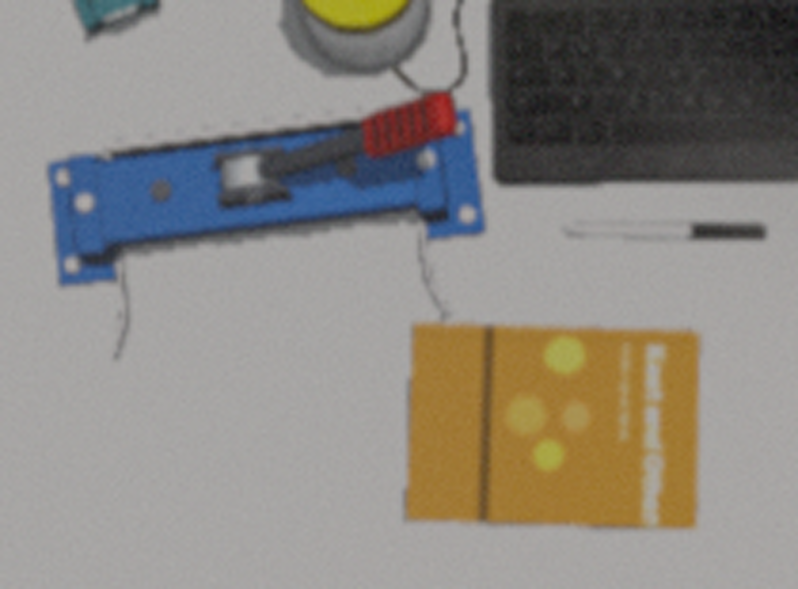

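View pics/c2.png

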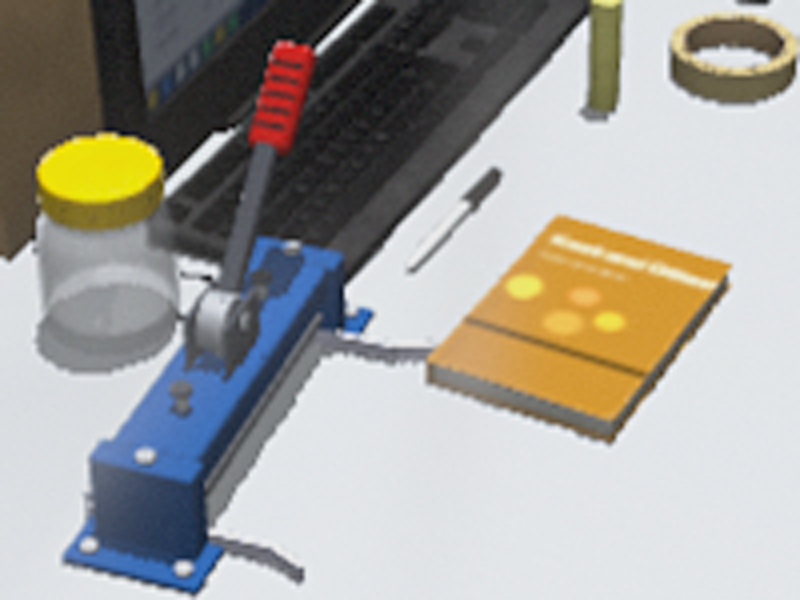

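```bash
cat > h.py <<'E'
import cv2,pickle,numpy as np
def unproj(d,px,z):
    R=cv2.Rodrigues(np.array(d["rvec"],float))[0]; t=np.array(d["tvec"],float).ravel()
    u=cv2.undistortPoints(np.array(px,float).reshape(-1,1,2),d["K"],None).reshape(-1,2)
    r=np.c_[u,np.ones(len(u))]@R; c=-R.T@t
    return c+r*((z-c[2])/r[:,2])[:,None]
def proj(d,P): return cv2.projectPoints(np.array(P,float).reshape(-1,1,3),np.array(d["rvec"],float),np.array(d["tvec"],float),d["K"],None)[0].reshape(-1,2)
def crop(p,f=3.8,o=(190,180)): return (np.array(p)+.5)/f-.5+o
def book(d,lo=(5,100,80)):
    # ochre top face -> rectangle
    h=cv2.cvtColor(d["pixels"],cv2.COLOR_BGR2HSV); m=cv2.inRange(h,(10,130,90),(35,255,255)); m[:, :200]=0;m[:190]=0;m[:,:190]=0;m[340:]=0;m[:,400:]=0
    m=cv2.morphologyEx(m,cv2.MORPH_CLOSE,np.ones((5,5)))
    c=max(cv2.findContours(m,0,1)[0],key=cv2.contourArea)
    P=unproj(d,c.reshape(-1,2),.017)[:,:2]
    return cv2.minAreaRect(P.astype(np.float32))
E
python3 - <<'E'
from h import *
d=pickle.load(open("top.pkl","rb"))
b=unproj(d,crop([(413,325),(697,332),(695,526),(406,520)]),.017); print(b,b.mean(0)); print(book(d))
v=b[1]-b[0]; print("book yaw",np.arctan2(v[0],-v[1]), np.linalg.norm(v))
p=unproj(d,crop([(50,163),(470,110),(484,231),(62,284)]),.004);print(p,p.mean(0))
for i,j in((0,1),(3,2)):
    v=p[i]-p[j]; print(np.linalg.norm(v),np.arctan2(-v[0],v[1]))
print("pen,glue,guide ends",unproj(d,crop([(565,230),(765,231),(445,318),(116,357)]),.01),unproj(d,[(444,252)],0))
E
```

```text
[[ 0.5741491   0.12184265  0.017     ]
 [ 0.57007139 -0.06567884  0.017     ]
 [ 0.44309917 -0.06312553  0.017     ]
 [ 0.44625215  0.12516834  0.017     ]] [0.50839295 0.02955166 0.017     ]
((0.5085778832435608, 0.029607422649860382), (0.18631534278392792, 0.1253427118062973), 88.37461853027344)
book yaw -0.021741877397149854 0.18756581491234983
[[0.68490879 0.36874904 0.004     ]
 [0.72204127 0.08527404 0.004     ]
 [0.63919567 0.07540155 0.004     ]
 [0.60253277 0.35783145 0.004     ]] [0.66216963 0.22181402 0.004     ]
0.28589664924951647 0.13024874271171286
0.28479960792035863 0.12909050939093117
pen,glue,guide ends [[ 0.63907471  0.02120048  0.01      ]
 [ 0.63874862 -0.11225118  0.01      ]
 [ 0.57969065  0.10094246  0.01      ]
 [ 0.55300623  0.3190713   0.01      ]] [[ 0.61086413 -0.24768723  0.        ]]
```

Emit:
send_rows(
  increments=[
    {"gripper": -0.4,"linear": [0.365,0.449,-0.03],"delta_rot": [0,0,1.434]},
    {"gripper": -0.4,"linear": [0.365,0.449,-0.03],"delta_rot": [0,0,1.434]},
    {"gripper": -0.4,"linear": [0.365,0.449,-0.03],"delta_rot": [0,0,1.434]},
    {"gripper": -0.4,"linear": [0.365,0.449,-0.03],"delta_rot": [0,0,1.434]},
    {"gripper": -0.4,"linear": [0.365,0.449,-0.03],"delta_rot": [0,0,1.434]},
    {"gripper": -0.4,"linear": [0.365,0.449,-0.03],"delta_rot": [0,0,1.434]},
    {"gripper": -0.4,"linear": [0.365,0.449,-0.03],"delta_rot": [0,0,1.434]},
    {"gripper": -0.4,"linear": [0.365,0.449,-0.03],"delta_rot": [0,0,1.434]},
  ],
)

```text
clock: 0.9
position: [0.4043, -0.2428, 0.2104]
ee_rot: [-0.0, 0.741, 0.672, 0.0]
contact_force: [-1.0, 0.1, -0.1]
width: 0.0593
gripper_force: 0.0
```

Emit:
send_rows(
  increments=[
    {"gripper": -0.4,"linear": [0.04,0.048,0.0],"delta_rot": [0,0,0.23]},
    {"gripper": -0.4,"linear": [0.075,0.09,-0.01],"delta_rot": [0,0,0.23]},
    {"gripper": -0.4,"linear": [0.113,0.135,-0.04],"delta_rot": [0,0,0.23]},
    {"gripper": -0.4,"linear": [0.113,0.135,-0.09],"delta_rot": [0,0,0.23]},
    {"gripper": -0.4,"linear": [0.113,0.135,-0.14],"delta_rot": [0,0,0.23]},
    {"gripper": -0.4,"linear": [0.113,0.135,-0.18],"delta_rot": [0,0,0.23]},
    {"gripper": -0.4,"linear": [0.113,0.135,-0.2],"delta_rot": [0,0,0.23]},
    {"gripper": -0.4,"linear": [0.113,0.135,-0.202],"delta_rot": [0,0,0.23]},
  ],
)

```text
clock: 1.7
position: [0.513, -0.1082, 0.0046]
ee_rot: [-0.005, 0.661, 0.75, -0.002]
contact_force: [-0.3, 2.0, 0.3]
width: 0.0598
gripper_force: 0.0
```

Emit:
send_rows(
  increments=[
    {"gripper": -0.4,"linear": [0,0,-0.003],"delta_rot": [0,0,0]},
    {"gripper": -0.4,"linear": [-0.001,0.008,-0.003],"delta_rot": [0,0,0]},
    {"gripper": -0.4,"linear": [-0.002,0.016,-0.003],"delta_rot": [0,0,0]},
    {"gripper": -0.4,"linear": [-0.003,0.024,-0.003],"delta_rot": [0,0,0]},
    {"gripper": -0.4,"linear": [-0.004,0.032,-0.003],"delta_rot": [0,0,0]},
    {"gripper": -0.4,"linear": [-0.005,0.04,-0.003],"delta_rot": [0,0,0]},
    {"gripper": -0.4,"linear": [-0.006,0.048,-0.003],"delta_rot": [0,0,0]},
    {"gripper": -0.4,"linear": [-0.007,0.056,-0.003],"delta_rot": [0,0,0]},
  ],
)

```text
clock: 2.5
position: [0.5101, -0.0533, 0.006]
ee_rot: [0.001, 0.661, 0.75, 0.0]
contact_force: [1.9, -2.7, 0.6]
width: 0.0597
gripper_force: 1.3
```

Emit:
send_rows(
  increments=[
    {"gripper": -0.4,"linear": [-0.001,0.01,-0.002],"delta_rot": [0,0,0]},
    {"gripper": -0.4,"linear": [-0.003,0.02,-0.002],"delta_rot": [0,0,0]},
    {"gripper": -0.4,"linear": [-0.004,0.03,-0.002],"delta_rot": [0,0,0]},
    {"gripper": -0.4,"linear": [-0.005,0.04,-0.002],"delta_rot": [0,0,0]},
    {"gripper": -0.4,"linear": [-0.0065,0.05,-0.002],"delta_rot": [0,0,0]},
    {"gripper": -0.4,"linear": [-0.008,0.06,-0.002],"delta_rot": [0,0,0]},
    {"gripper": -0.4,"linear": [-0.009,0.07,-0.002],"delta_rot": [0,0,0]},
    {"gripper": -0.4,"linear": [-0.0105,0.08,-0.002],"delta_rot": [0,0,0]},
  ],
)

```text
clock: 3.3
position: [0.4985, 0.0273, 0.0034]
ee_rot: [-0.0, 0.661, 0.75, -0.0]
contact_force: [0.5, -1.7, -0.7]
width: 0.0601
gripper_force: 0.9
```

```bash
cat > look.py <<'E'
import sys
from rig import get_state, optics
from h import *
n=sys.argv[1]; d=optics.get_image("top"); pickle.dump(d,open("top.pkl","wb"))
cv2.imwrite(f"pics/{n}.png",cv2.resize(d["pixels"][180:335,190:400],None,fx=3.8,fy=3.8,interpolation=cv2.INTER_CUBIC))
print(book(d), get_state()["position"])
E
python3 look.py a
```

```text
((0.4771862030029297, 0.16106069087982178), (0.12526625394821167, 0.12804342806339264), 7.002357482910156) [0.49792317 0.02863898 0.00338395]
```

View pics/a.png

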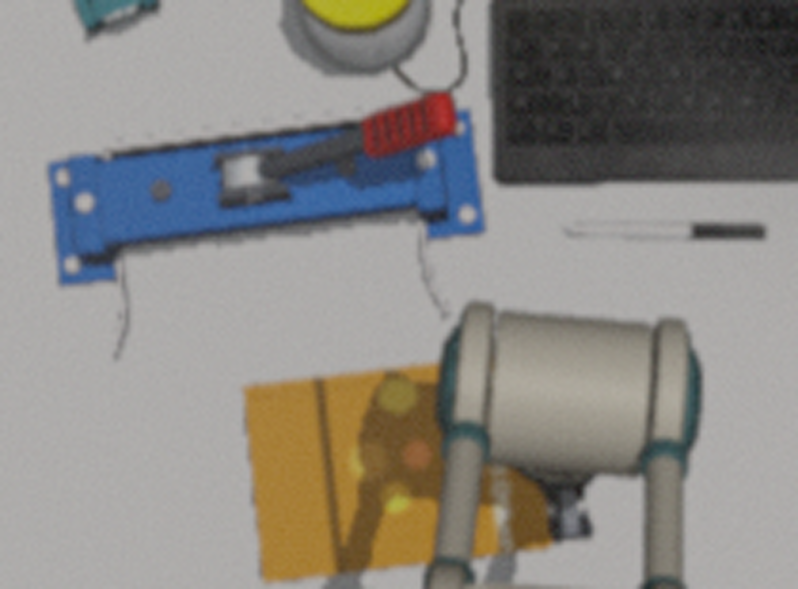

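```bash
cat >> h.py <<'E'
O=np.array([.662,.222]);A=.1297
Rp=np.array([[np.cos(A),np.sin(A)],[-np.sin(A),np.cos(A)]])
def pf(P): return (np.atleast_2d(P)[:,:2]-O)@Rp.T
E
python3 - <<'E'
from h import *
d=pickle.load(open("top.pkl","rb"))
print(pf(unproj(d,crop([(244,387),(262,581)]),.017)),pf([.498,.0285]))
E
```

```text
[[-0.12676766  0.02742034]
 [-0.25375951  0.02945369]] [[-0.18764917 -0.17066353]]
```

Emit:
send_rows(
  increments=[
    {"gripper": -0.4,"linear": [-0.001,0.01,0],"delta_rot": [0,0,0]},
    {"gripper": -0.4,"linear": [-0.0025,0.02,0],"delta_rot": [0,0,0]},
    {"gripper": -0.4,"linear": [-0.004,0.03,0],"delta_rot": [0,0,0]},
    {"gripper": -0.4,"linear": [-0.005,0.04,0],"delta_rot": [0,0,0]},
    {"gripper": -0.4,"linear": [-0.0065,0.05,0],"delta_rot": [0,0,0]},
    {"gripper": -0.4,"linear": [-0.0075,0.058,0],"delta_rot": [0,0,0]},
    {"gripper": -0.4,"linear": [-0.008,0.063,0],"delta_rot": [0,0,0]},
    {"gripper": -0.4,"linear": [-0.0085,0.0655,0],"delta_rot": [0,0,0]},
  ],
)

```text
clock: 4.15
position: [0.4905, 0.0923, 0.0036]
ee_rot: [0.0, 0.661, 0.75, 0.0]
contact_force: [-0.4, -1.1, -0.1]
width: 0.0598
gripper_force: 0.6
```

Emit:
send_rows(
  increments=[
    {"gripper": -0.4,"linear": [0,0,0],"delta_rot": [0,0,0]},
    {"gripper": -0.4,"linear": [0.001,-0.015,0],"delta_rot": [0,0,0]},
    {"gripper": -0.4,"linear": [0.001,-0.04,0.03],"delta_rot": [0,0,0.15]},
    {"gripper": -0.8,"linear": [-0.03,-0.04,0.06],"delta_rot": [0,0,0.3]},
    {"gripper": -0.8,"linear": [-0.075,-0.04,0.07],"delta_rot": [0,0,0.45]},
    {"gripper": -0.8,"linear": [-0.12,-0.04,0.07],"delta_rot": [0,0,0.6]},
    {"gripper": -0.8,"linear": [-0.15,-0.01,0.07],"delta_rot": [0,0,0.75]},
    {"gripper": -0.8,"linear": [-0.155,0.03,0.07],"delta_rot": [0,0,0.9]},
  ],
)

```text
clock: 4.95
position: [0.3305, 0.1207, 0.0734]
ee_rot: [-0.002, 0.268, 0.963, -0.001]
contact_force: [1.1, -0.3, -0.5]
width: 0.0769
gripper_force: 0.0
```

```bash
python3 look.py b
```

```text
((0.47319862246513367, 0.19708742201328278), (0.12515468895435333, 0.18648384511470795), 7.323940277099609) [0.33221626 0.12672823 0.0739623 ]
```

View pics/b.png

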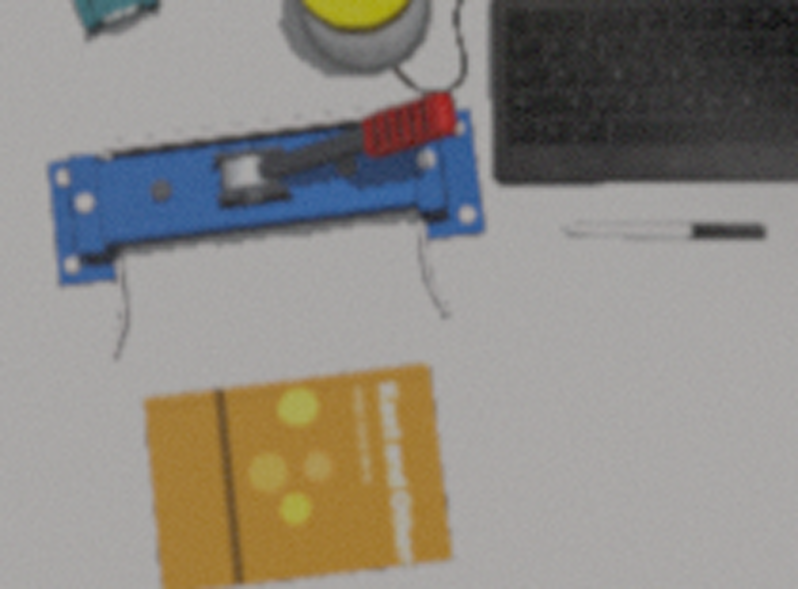

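Emit:
send_rows(
  increments=[
    {"gripper": -0.8,"linear": [0.005,0.028,0],"delta_rot": [0,0,0.14]},
    {"gripper": -0.8,"linear": [0.015,0.056,0],"delta_rot": [0,0,0.28]},
    {"gripper": -0.8,"linear": [0.03,0.057,0],"delta_rot": [0,0,0.42]},
    {"gripper": -0.8,"linear": [0.03,0.057,0],"delta_rot": [0,0,0.56]},
    {"gripper": -0.8,"linear": [0.03,0.057,-0.03],"delta_rot": [0,0,0.67]},
    {"gripper": -0.8,"linear": [0.03,0.057,-0.06],"delta_rot": [0,0,0.67]},
    {"gripper": -0.8,"linear": [0.03,0.057,-0.073],"delta_rot": [0,0,0.67]},
    {"gripper": -0.8,"linear": [0.03,0.057,-0.074],"delta_rot": [0,0,0.67]},
  ],
)

```text
clock: 5.8
position: [0.3645, 0.1782, -0.0018]
ee_rot: [-0.002, -0.062, 0.998, -0.0]
contact_force: [0.3, -0.4, 1.1]
width: 0.0771
gripper_force: 0.0
```

Emit:
send_rows(
  increments=[
    {"gripper": -0.8,"linear": [0.01,0.006,0],"delta_rot": [0,0,0.005]},
    {"gripper": -0.8,"linear": [0.02,0.0075,0],"delta_rot": [0,0,0.005]},
    {"gripper": -0.8,"linear": [0.03,0.009,0],"delta_rot": [0,0,0.005]},
    {"gripper": -0.8,"linear": [0.04,0.01,0],"delta_rot": [0,0,0.005]},
    {"gripper": -0.8,"linear": [0.05,0.0115,0],"delta_rot": [0,0,0.005]},
    {"gripper": -0.8,"linear": [0.06,0.013,0],"delta_rot": [0,0,0.005]},
    {"gripper": -0.8,"linear": [0.07,0.014,0],"delta_rot": [0,0,0.005]},
    {"gripper": -0.8,"linear": [0.08,0.0155,0],"delta_rot": [0,0,0.005]},
  ],
)

```text
clock: 6.6
position: [0.4461, 0.1942, -0.0004]
ee_rot: [-0.0, -0.065, 0.998, -0.0]
contact_force: [-4.1, -0.8, 3.2]
width: 0.0768
gripper_force: 1.7
```

```bash
python3 look.py c
```

```text
((0.5224448442459106, 0.20310735702514648), (0.12556800246238708, 0.1860683113336563), 7.323349952697754) [ 4.49225968e-01  1.94876399e-01 -1.63188656e-04]
```

View pics/c.png

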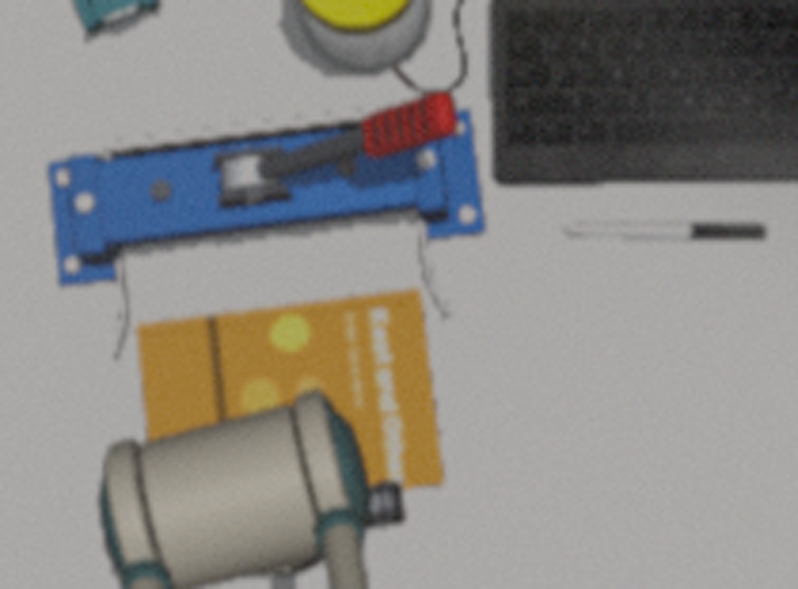

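Emit:
send_rows(
  increments=[
    {"gripper": -0.8,"linear": [0.01,0.0015,0],"delta_rot": [0,0,0]},
    {"gripper": -0.8,"linear": [0.02,0.003,0],"delta_rot": [0,0,0]},
    {"gripper": -0.8,"linear": [0.03,0.004,0],"delta_rot": [0,0,0]},
    {"gripper": -0.8,"linear": [0.04,0.0055,0],"delta_rot": [0,0,0]},
    {"gripper": -0.8,"linear": [0.05,0.007,0],"delta_rot": [0,0,0]},
    {"gripper": -0.8,"linear": [0.06,0.008,0],"delta_rot": [0,0,0]},
    {"gripper": -0.8,"linear": [0.07,0.0095,0],"delta_rot": [0,0,0]},
    {"gripper": -0.8,"linear": [0.08,0.0105,0],"delta_rot": [0,0,0]},
  ],
)

```text
clock: 7.45
position: [0.5265, 0.2049, -0.0004]
ee_rot: [0.0, -0.065, 0.998, 0.0]
contact_force: [-1.4, -0.5, 0.0]
width: 0.0769
gripper_force: 0.7
```

Emit:
send_rows(
  increments=[
    {"gripper": -0.8,"linear": [0.006,0.001,0],"delta_rot": [0,0,0]},
    {"gripper": -0.8,"linear": [0.011,0.0015,0],"delta_rot": [0,0,0]},
    {"gripper": -0.8,"linear": [0.016,0.002,0],"delta_rot": [0,0,0]},
    {"gripper": -0.8,"linear": [0.02,0.0026,0],"delta_rot": [0,0,0]},
    {"gripper": -0.8,"linear": [0.024,0.003,0],"delta_rot": [0,0,0]},
    {"gripper": -0.8,"linear": [0.027,0.0035,0],"delta_rot": [0,0,0]},
    {"gripper": -0.8,"linear": [0.029,0.004,0],"delta_rot": [0,0,0]},
    {"gripper": -0.8,"linear": [0.029,0.004,0],"delta_rot": [0,0,0]},
  ],
)

```text
clock: 8.25
position: [0.5552, 0.2088, -0.0004]
ee_rot: [0.0, -0.065, 0.998, 0.0]
contact_force: [-0.0, -0.2, 0.3]
width: 0.0769
gripper_force: 0.5
```

Emit:
send_rows(
  increments=[
    {"gripper": -0.8,"linear": [0.002,0.0003,0],"delta_rot": [0,0,0]},
    {"gripper": -0.8,"linear": [0.004,0.0005,0],"delta_rot": [0,0,0]},
    {"gripper": -0.8,"linear": [0.006,0.0008,0],"delta_rot": [0,0,0]},
    {"gripper": -0.8,"linear": [0.0075,0.001,0],"delta_rot": [0,0,0]},
    {"gripper": -0.8,"linear": [0.009,0.0012,0],"delta_rot": [0,0,0]},
  ],
)

```text
clock: 8.75
position: [0.5609, 0.2096, -0.0005]
ee_rot: [-0.003, -0.065, 0.998, -0.0]
contact_force: [-9.9, -1.4, 7.9]
width: 0.0766
gripper_force: 4.7
```

Emit:
send_rows(
  increments=[
    {"gripper": -0.8,"linear": [0.001,0,0],"delta_rot": [0,0,0]},
    {"gripper": -0.8,"linear": [0.002,0,0],"delta_rot": [0,0,0]},
    {"gripper": -0.8,"linear": [0.002,0,0],"delta_rot": [0,0,0]},
    {"gripper": -0.8,"linear": [0.002,0,0],"delta_rot": [0,0,0]},
  ],
)

```text
clock: 9.15
position: [0.5609, 0.2095, -0.0006]
ee_rot: [-0.005, -0.065, 0.998, -0.0]
contact_force: [-9.7, -0.9, 7.4]
width: 0.0768
gripper_force: 5.4
```

```bash
python3 look.py e
```

```text
((0.6163120269775391, 0.14580786228179932), (0.06380046904087067, 0.05041425675153732), 0.8463467359542847) [ 5.60874508e-01  2.09564576e-01 -5.58241775e-04]
```

View pics/e.png

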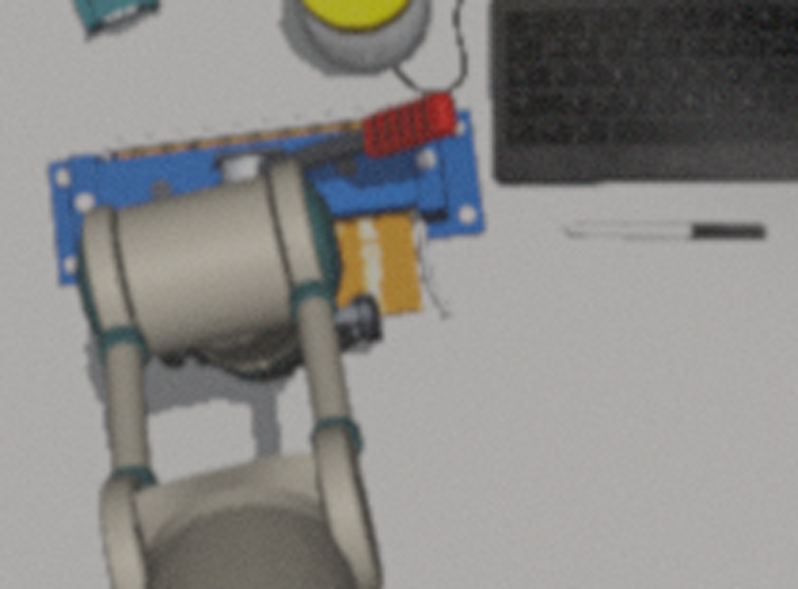

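Emit:
send_rows(
  increments=[
    {"gripper": -0.8,"linear": [-0.003,0,0],"delta_rot": [0,0,0]},
    {"gripper": -0.8,"linear": [-0.012,-0.0015,0],"delta_rot": [0,0,0]},
    {"gripper": -0.8,"linear": [-0.03,-0.004,0],"delta_rot": [0,0,0]},
    {"gripper": -0.8,"linear": [-0.05,-0.0065,0.02],"delta_rot": [0,0,0]},
    {"gripper": 1,"linear": [-0.06,-0.02,0.06],"delta_rot": [0,0,0]},
    {"gripper": 1,"linear": [-0.06,-0.06,0.09],"delta_rot": [0,0,0]},
    {"gripper": 1,"linear": [-0.06,-0.09,0.13],"delta_rot": [0,0,0]},
    {"gripper": 1,"linear": [-0.06,-0.12,0.17],"delta_rot": [0,0,0]},
  ],
)

```text
clock: 10.0
position: [0.5062, 0.0889, 0.1713]
ee_rot: [0.001, -0.065, 0.998, -0.0]
contact_force: [0.7, -0.7, 0.2]
width: 0.019
gripper_force: 0.0
```

```bash
python3 look.py f; python3 - <<'E'
from h import *
d=pickle.load(open("top.pkl","rb"))
for z in(.05,.1,.3,.45): print(z,unproj(d,[(320,165),(318,95)],z)[:,:2].round(3).tolist())
print("jar lid",unproj(d,[(284.5,172)],.123))
print("handle px->",pf(unproj(d,crop([(410,125)]),.185)))
E
```

```text
((0.6058234572410583, 0.2143564522266388), (0.06440512835979462, 0.1863958239555359), 8.01976490020752) [0.51059422 0.0848274  0.1781098 ]
0.05 [[0.825, 0.068], [1.01, 0.074]]
0.1 [[0.81, 0.068], [0.99, 0.073]]
0.3 [[0.753, 0.066], [0.907, 0.07]]
0.45 [[0.709, 0.064], [0.845, 0.068]]
jar lid [[0.78611358 0.15224576 0.123     ]]
handle px-> [[-0.00107034 -0.10564794]]
```

View pics/f.png

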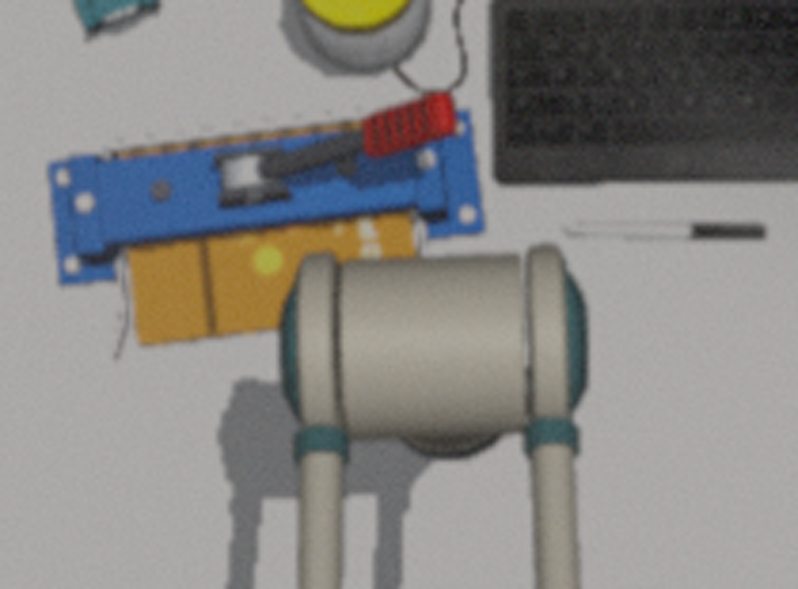

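Emit:
send_rows(
  increments=[
    {"gripper": 1,"linear": [0.01,0,0.05],"delta_rot": [0,0,0]},
    {"gripper": 1,"linear": [0.04,0.01,0.075],"delta_rot": [0,0,0]},
    {"gripper": 1,"linear": [0.085,0.02,0.075],"delta_rot": [0,0,0]},
    {"gripper": 1,"linear": [0.13,0.03,0.075],"delta_rot": [0,0,0]},
    {"gripper": 1,"linear": [0.16,0.03,0.075],"delta_rot": [0,0,0]},
    {"gripper": 1,"linear": [0.166,0.03,0.075],"delta_rot": [0,0,0]},
    {"gripper": 1,"linear": [0.166,0.03,0.075],"delta_rot": [0,0,0]},
  ],
)

```text
clock: 10.75
position: [0.6725, 0.12, 0.2435]
ee_rot: [-0.0, -0.065, 0.998, 0.0]
contact_force: [-0.4, 0.0, -0.0]
width: 0.0
gripper_force: 0.0
```

```bash
python3 - <<'E'
from h import *
from rig import get_state
d=pickle.load(open("top.pkl","rb"))
q=pf(unproj(d,crop([(138,346),(280,331),(418,222)]),.017)); print(q,np.arctan2(*(q[1]-q[0])*[1,-1]))
s=get_state();print(s["position"],pf(s["position"]))
for t in(.75,.6,.4,.2,.05):
    y=-(.14*np.cos(t)-.008*np.sin(t)); print(t,(O+np.array([0,y])@Rp).round(4),round(.088+.14*np.sin(t)+.008*np.cos(t),4))
E
```

```text
[[-0.09095458  0.0940482 ]
 [-0.09291475 -0.00022295]
 [-0.03202934 -0.09951121]] -0.02078990340191868
[0.67252461 0.11998082 0.243511  ] [[-0.00275861 -0.10252351]]
0.75 [0.6745 0.1258] 0.1893
0.6 [0.6764 0.1119] 0.1737
0.4 [0.6783 0.0972] 0.1499
0.2 [0.6795 0.0875] 0.1237
0.05 [0.68   0.0837] 0.103
```

Emit:
send_rows(
  increments=[
    {"gripper": 1,"linear": [0.002,-0.001,-0.02],"delta_rot": [0,0,0]},
    {"gripper": 1,"linear": [0.003,-0.002,-0.034],"delta_rot": [0,0,0]},
    {"gripper": 1,"linear": [0.003,-0.004,-0.044],"delta_rot": [0,0,0]},
    {"gripper": 1,"linear": [0.004,-0.007,-0.053],"delta_rot": [0,0,0]},
    {"gripper": 1,"linear": [0.004,-0.011,-0.062],"delta_rot": [0,0,0]},
    {"gripper": 1,"linear": [0.005,-0.015,-0.071],"delta_rot": [0,0,0]},
    {"gripper": 1,"linear": [0.006,-0.019,-0.08],"delta_rot": [0,0,0]},
    {"gripper": 1,"linear": [0.006,-0.023,-0.088],"delta_rot": [0,0,0]},
  ],
)

```text
clock: 11.55
position: [0.6782, 0.0963, 0.1561]
ee_rot: [0.001, -0.065, 0.998, -0.0]
contact_force: [1.1, -0.4, 2.1]
width: 0.0
gripper_force: 1.2
```

Emit:
send_rows(
  increments=[
    {"gripper": 1,"linear": [0.0005,-0.003,-0.009],"delta_rot": [0,0,0]},
    {"gripper": 1,"linear": [0.001,-0.006,-0.018],"delta_rot": [0,0,0]},
    {"gripper": 1,"linear": [0.001,-0.009,-0.027],"delta_rot": [0,0,0]},
    {"gripper": 1,"linear": [0.001,-0.011,-0.036],"delta_rot": [0,0,0]},
    {"gripper": 1,"linear": [0.001,-0.012,-0.044],"delta_rot": [0,0,0]},
    {"gripper": 1,"linear": [0.0015,-0.013,-0.05],"delta_rot": [0,0,0]},
    {"gripper": 1,"linear": [0.0015,-0.013,-0.054],"delta_rot": [0,0,0]},
    {"gripper": 1,"linear": [0.0015,-0.013,-0.056],"delta_rot": [0,0,0]},
  ],
)

```text
clock: 12.35
position: [0.6792, 0.0835, 0.103]
ee_rot: [0.0, -0.065, 0.998, -0.001]
contact_force: [-4.9, -3.0, 21.9]
width: -0.0002
gripper_force: 10.6
```

Emit:
send_rows(
  increments=[
    {"gripper": 1,"linear": [0,0,0],"delta_rot": [0,0,0]},
    {"gripper": 1,"linear": [0,0,0],"delta_rot": [0,0,0]},
    {"gripper": 1,"linear": [0,0,0.01],"delta_rot": [0,0,0]},
    {"gripper": 1,"linear": [0,0,0.05],"delta_rot": [0,0,0]},
    {"gripper": 1,"linear": [0,0,0.1],"delta_rot": [0,0,0]},
    {"gripper": 1,"linear": [-0.04,-0.02,0.12],"delta_rot": [0,0,0]},
    {"gripper": 1,"linear": [-0.08,-0.05,0.12],"delta_rot": [0,0,0]},
    {"gripper": 1,"linear": [-0.12,-0.08,0.12],"delta_rot": [0,0,0]},
  ],
)

```text
clock: 13.15
position: [0.5574, 0.0043, 0.2207]
ee_rot: [-0.0, -0.066, 0.998, 0.001]
contact_force: [0.6, -1.4, 0.2]
width: 0.0001
gripper_force: 0.0
```

Emit:
send_rows(
  increments=[
    {"gripper": 1,"linear": [-0.03,-0.03,0],"delta_rot": [0,0,0]},
    {"gripper": 1,"linear": [-0.06,-0.06,0],"delta_rot": [0,0,0]},
    {"gripper": 1,"linear": [-0.09,-0.09,0],"delta_rot": [0,0,0]},
    {"gripper": 1,"linear": [-0.1,-0.1,0],"delta_rot": [0,0,0]},
    {"gripper": 1,"linear": [-0.1,-0.1,0],"delta_rot": [0,0,0]},
    {"gripper": 1,"linear": [-0.1,-0.1,0],"delta_rot": [0,0,0]},
  ],
)

```text
clock: 13.75
position: [0.4596, -0.0954, 0.2205]
ee_rot: [0.0, -0.065, 0.998, 0.001]
contact_force: [-0.2, -0.9, 0.4]
width: -0.0001
gripper_force: 0.0
```

```bash
python3 look.py g
```

```text
((0.6051878333091736, 0.21453478932380676), (0.06356184929609299, 0.1864456981420517), 7.345040321350098) [ 0.45998311 -0.09521221  0.22047837]
```

View pics/g.png

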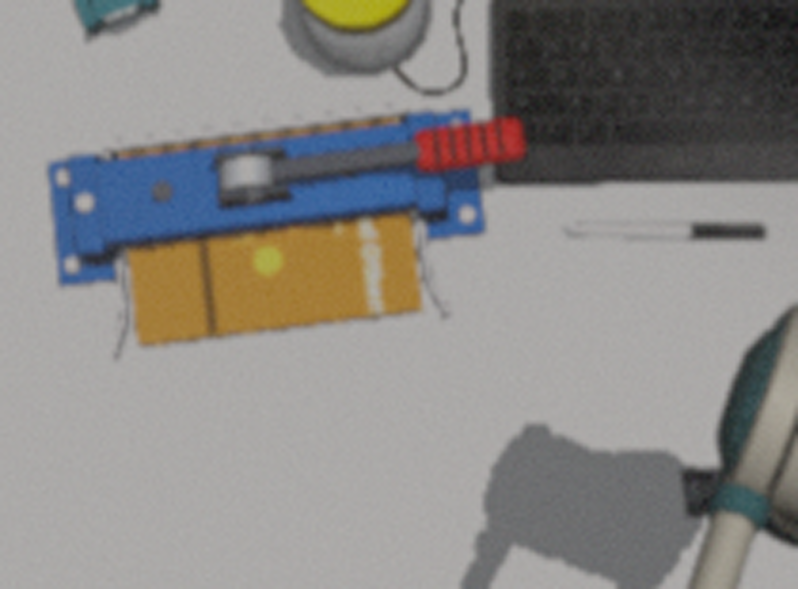

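The picture shows the lever down (red handle at about 470,145). The book is square between the guides, with its near edge running from (138,345) to (420,312), and the other things are where they were.

```bash
python3 -c "
from rig import sign_off
print(sign_off())"
```

```text
the job is handed in; nothing more can be done
None
```

The job is handed in, with no verdict returned: the book is in the press, square and pushed until it stalled on the back stop, the lever is down at its stop, and the arm is clear, at about 14 s on the robot's clock; I could not measure the platen's force on the book.

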